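# Key the adjuster barrel and tighten its lock ring

### The job

Fit the loose steel key on the tray-stop adjuster: put its long end into the slot across the top of the barrel, use it to turn the barrel in line with the fork, and let it down fully home in both slot and fork. With the key holding the barrel still, turn the knurled lock ring clockwise (seen from above) until it jams, and pull it firmly hand-tight against the key without forcing it. Leave the key in place and do not disturb the tray and modules nearby.

Things in the scene. Friction and masses are not known exactly. Their poses are not given: they have to be found in the camera images.
- housing: Fixed aluminium base of the adjuster, 124 mm (own x) by 172 mm (own y), its flat deck 30 mm above the table. Origin on the table, on the vertical axis of barrel and ring; own z up; own +y points from that axis to the fork. The base reaches from 56 mm behind to 116 mm ahead of the axis along y. A boss of 54 mm diameter rises 14 mm from the deck under the ring.
- fork: Fixed dark steel fork on the base for the key's short end: two prongs (14 mm wide, 12 mm long along y, 7 mm high), 10.7 mm apart, on a 40 mm wide block. Origin on the saddle floor between the prongs, 86 mm from the barrel's axis along the housing's +y and 68 mm above the table; the prongs' tops are 75 mm above the table.
- barrel (a joint): Turn of the dark steel barrel (40 mm diameter, top 84 mm above the table, above the ring) in the housing, in rad, anticlockwise from above positive; at 0 the slot across its top points at the fork. It turns easily (about 0.05 N m), more easily than the ring turns on it (about 0.12 N m), so unless it is keyed it is dragged round with the ring.
- barrel_slot (a point): Centre of the floor of the slot that crosses the barrel's whole top, on the axis, 68 mm above the table. The slot is 10.5 mm wide, 16 mm deep, open at top and both ends, and runs along this point's own y.
- ring (a joint): Turn of the knurled lock ring on the barrel, in rad, growing clockwise seen from above. It starts somewhere between 0 and 0.6 and jams hard at about 1.3. Hand-tight means a turning moment of about 0.6 to 1.3 N m on the jammed ring; around 2 N m is forcing it.
- ring_mid (a point): Centre of the knurled steel lock ring, on the axis, 54 mm above the table: 59 mm diameter, 20 mm high (44 to 64 mm above the table), 14 mm clear above the deck so that fingertips can reach below it; the barrel (40 mm diameter) stands up through it. With the key fitted, grip it across the key's direction; the key's tab then stands 40 mm above the ring's mid-height.
- key: Loose steel key, 80 g, a bar 119 mm long, 9 mm thick, 14 mm high, standing on edge, with a tab 28 mm long, 9 mm thick rising a further 12 mm. Origin in the tab at the place to grip it, 20 mm above the key's underside and 6 mm below the tab's top. Own x runs along the bar, z up: the long end reaches 71 mm to -x and goes in the barrel's slot (the barrel's axis comes 52 mm to -x of the origin); the short end reaches 48 mm to +x and goes in the fork (34 mm to +x).
- key_seat (a point): Where the key's origin lies when it is fully home in slot and fork: 52 mm from the axis towards the fork, 88 mm above the table. Fixed to the housing. The key's own x then points along this point's own y.
- tray: Bystander: black plastic tray, 80 by 120 by 20 mm, loose. Origin under its centre.
- module_a: Bystander: small red module, 36 by 28 by 15 mm, loose. Origin under its centre.
- module_b: Bystander: small red module, 36 by 28 by 15 mm, loose. Origin under its centre.
There are look-alikes about, which are no part of the job. Of the things that look like the key, the larger one is meant. There is more than one size of the housing; the job needs the smaller.

How it is judged:
On the way, in this order (a step that is already met when the one before it is completed fails the run):
1. the key is fully home in the slot and the fork (distance between key and key_seat below 0.0045 m and z of key in the frame of key_seat below 0.003 m and angle between the x axis of key and the y axis of key_seat, either way round below 0.06 rad), for 0.2 s.
2. with the key still home, the jammed ring is pulled hand-tight (the key bears on the fork with more than 4 N) (value of joint ring above 1.25 rad and contact force between key and fork above 4 N and distance between key and key_seat below 0.006 m), for 0.2 s.
At the end, for the whole second after the job is handed in: The ring is turned beyond 1.25 rad (jammed at about 1.3), the barrel is within 0.11 rad of the fork's line, and the key rests fully home: its origin within 6 mm of key_seat and at most 3 mm above it, along it within 0.06 rad, at rest (value of joint ring above 1.25 rad and value of joint barrel between -0.11 and 0.11 rad and distance between key and key_seat below 0.006 m and z of key in the frame of key_seat below 0.003 m and angle between the x axis of key and the y axis of key_seat, either way round below 0.06 rad and linear speed of key below 0.02 m/s); the robot touches nothing.
It fails at once if the key is forced against the fork (over 25 N), by pressing it down or by overtightening the ring (contact force between key and fork above 25 N).
It fails at once if the tray or a module is moved by more than 15 mm (distance of any of tray, module_a, module_b from where it was at the start of the episode above 0.015 m).
It also fails if it takes over 64 s, if anything falls off the work surface, if the arm or the gripper's body presses on something with over 40 N, if the wrist force passes 120 N, or if a joint passes its speed limit or range.

### The arm

A 6-joint arm with a two-finger parallel gripper is mounted at the origin on the work surface. World frame = base frame: x ahead of the robot, y to its left, z up, the work surface at z = 0. Lengths are in m, angles in rad, forces in N, time in s.
With the tool pointing down it reaches from about 0.35 to 0.85 m from the base axis. Payload 8.1 kg.
Tool frame: the origin (TCP) lies midway between the tips of the shut fingers; the grasp point (between the pads) lies 19 mm behind it; z points along the fingers, y is the direction in which the jaws open and shut (so a half turn about z gives the same grasp; the last joint's range is limited). The gripper opens to 93 mm and grips with 3 to 60 N. Pads are 15 mm wide; open, the fingers measure 128 mm over their backs; the gripper's body (75 mm by 188 mm) begins 65 mm behind the grasp point.
Start: joints at [-0.085, 0.13, 1.488, -0, 1.523, -0.085], TCP at [0.6, 0, 0.219] pointing down, gripper open.
Joint ranges: [-2.96, 2.96], [-0.89, 2.26], [0.02, 2.5], [-1.34, 4.48], [0, 2.73], [-2.66, 2.66]. Speed limits (rad/s): [2.39, 2.39, 2.79, 3.14, 3.14, 3.14].

### API

Orientations are given as a rotation vector (axis times angle).
In Python, from plant import robot gives the robot as it stands. The module is installed in compiled form; this text tells all that it offers.
- The arm moves only by the shell command python3 -m pendant 'ROWS' [FORCE]. ROWS is JSON, a list of rows, each an object with "translation": the shift along the tool's x, y, z in mm, a list of three; "twist": the turn, a rotation vector about the tool's x, y, z in rad, a list of three; "grip": the opening, from -1 (shut) to 1 (fully open). A call has exactly 10 rows; each row shifts and turns the pose as measured when the row begins, along the tool's axes as they then stand; what a row does not reach is not made up. A row lasts 1/10 s, in which the tool goes at most 50 mm and 8.59 degrees, less where a joint would pass 70% of its speed; a pose out of reach is approached as far as the arm can. A call is refused whole if a number of a shift passes 50 or a number of a turn 0.15, either way. A call with a gripper value outside its range is refused whole. The fingers move at their own pace and stop on an object; FORCE is the grip in N (left out, the last holds). Time passes only in rows, so rows that do not move let the fingers close, or fill a call up. It gives the time, the measured TCP pose, the force and the opening at its end, in the units of the state.
- robot.read_state(): the state, without advancing time (a new reading comes with each control period).
- robot.read_camera(name): name is "scene" or "side" or "wrist"; returns (picture, depth): 480x640x3 uint8, red, green, blue; 480x640 float32, m along the optical axis (not along the pixel's ray), 0 where there is no reading.
- robot.camera_info(name): a dict with "vertical_fov" (degrees; the focal length in pixels is half the picture's height over the tangent of half this angle, whatever the lens; pixels are square), "cx", "cy" (the principal point, pixels), "cam_to_world" (4x4, takes a point from camera to world coordinates). Camera axes: x right, y up, looking along -z (the intrinsics and any distortion apply to the point x, -y, -z); pixel columns grow to the right and rows downward; lengths in m; the calibration is good to about 2 mm. A picture is of the moment at which its call begins: read the wrist's pose just before it. camera_info takes no time and is no camera call; for the wrist camera it gives the pose at the moment of the call.
- robot.close_job(): hands the job in, once; it reports no verdict.
The state is a dict: "t": time; "q": joint angles; "dq": joint speeds; "joint_torque": joint torques, N m; "tool_pos": TCP position; "orientation": TCP orientation; "force": force on the tool from outside, world axes, zero at the start; "wrist_torque": the same for the moment, N m; "opening": finger opening in m.
Only numpy, scipy, OpenCV 4.12 (cv2) and the standard library are available. Lean on these libraries where they do the work, as an engineer would, in place of code of your own. Each camera call takes 0.05 s, during which the arm holds its last target. There are 200 camera calls.

## Working session

There is one attempt and no reset: what is moved stays moved. The work goes in short steps, Python scripts to look and compute and a shell command to move; the robot and the scene stay as the last step left them, time stands still between calls to the robot, and variables do not carry over. Pictures are saved under pics/ and viewed, about 8 in all and at most 12, crops included, and the job is handed in when it is done.

```bash
mkdir -p pics; cat > h.py <<'E'
import numpy as np, cv2
from plant import robot
from scipy.spatial.transform import Rotation as R
def grab(n):
    i=robot.camera_info(n); p,d=robot.read_camera(n); return p,d,i
def cloud(d,i):
    f=240/np.tan(np.radians(i["vertical_fov"])/2)
    v,u=np.mgrid[:480,:640]
    c=np.stack([(u-i["cx"])/f*d,-(v-i["cy"])/f*d,-d],-1)
    T=np.array(i["cam_to_world"]); return c@T[:3,:3].T+T[:3,3]
def save(n,p): cv2.imwrite("pics/"+n,p[...,::-1])
E
python3 - <<'E'
from h import *
for n in ("scene","side"):
    p,d,i=grab(n); save(n+"0.png",p); np.savez("pics/"+n+"0.npz",p=p,d=d,X=cloud(d,i))
    print(n,i)
print(robot.read_state())
E
```

```text
scene {'vertical_fov': 51.04501730427995, 'cx': 312.96337841244355, 'cy': 245.4882416924006, 'cam_to_world': array([[ 0.12665995, -0.71000622,  0.69271092,  1.18532541],
       [ 0.99192334,  0.0953978 , -0.08359032, -0.08075424],
       [-0.00673345,  0.69770368,  0.71635483,  0.74006973],
       [ 0.        ,  0.        ,  0.        ,  1.        ]])}
side {'vertical_fov': 50.500907910977986, 'cx': 316.8329315772871, 'cy': 236.53516914845332, 'cam_to_world': array([[-0.89815307,  0.32107619, -0.300385  ,  0.26777705],
       [-0.43923103, -0.62423149,  0.64607364,  0.66062069],
       [ 0.01992909,  0.71221144,  0.70168205,  0.78186654],
       [ 0.        ,  0.        ,  0.        ,  1.        ]])}
{'t': 0.1, 'q': array([-8.54387834e-02,  1.31083238e-01,  1.48917129e+00, -3.30890738e-07,
        1.52302106e+00, -8.54324053e-02]), 'dq': array([-0.00186485, -0.00141071, -0.00337212, -0.00134147,  0.00232532,
        0.00186813]), 'joint_torque': array([ 2.89806376e-03, -5.61339462e+01, -4.93095982e+01,  7.72326719e-02,
        2.89617141e-02, -2.83941080e-05]), 'tool_pos': array([5.99477493e-01, 4.36983795e-05, 2.17693300e-01]), 'orientation': array([-2.22053816e+00, -2.22052403e+00,  1.70263592e-03]), 'force': array([ 0.63992228,  0.03767218, -0.14140166]), 'wrist_torque': array([ 0.00022228, -0.03002409,  0.00639438]), 'opening': 0.0930193914404858}
```

View pics/scene0.png

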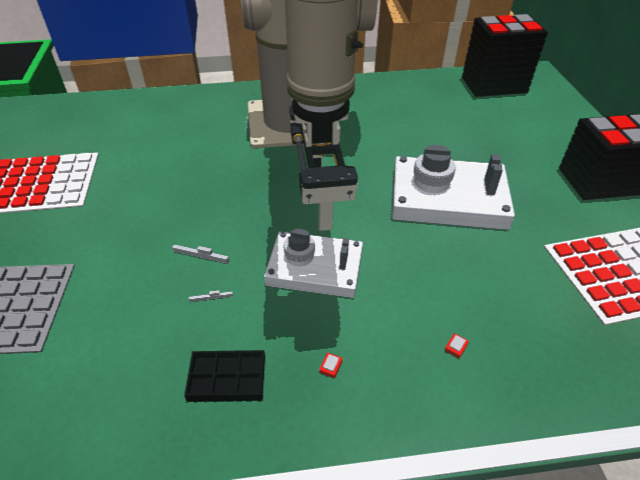

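The scene view shows two housings, a small one at (315,263) and a large one at (452,190). It also shows two keys, the larger at (200,253) and the smaller at (211,296), with the tray at (226,375) and modules at (331,364) and (457,345). The candidates are the larger key and the smaller housing. Next I'll measure both.

```bash
cat > m.py <<'E'
from h import *
def clus(X,m,lab):
    n,l,s,c=cv2.connectedComponentsWithStats(m.astype(np.uint8))
    for k in range(1,n):
        if s[k,4]<40: continue
        P=X[l==k]; r=cv2.minAreaRect((P[:,:2]*1000).astype(np.float32))
        print(lab,s[k,:2]+s[k,2:4]//2,s[k,4],"c mm",np.round(r[0],1),"size",np.round(r[1],1),"ang",round(r[2],1),"zmax",np.round(np.percentile(P[:,2],[5,50,98])*1000,1))
if __name__=="__main__":
  for n in ("scene","side"):
    z=np.load(f"pics/{n}0.npz"); X=z["X"]; d=z["d"]; print(n)
    w=(d>0)&(X[...,0]>.3)&(X[...,0]<.95)&(abs(X[...,1])<.5)
    clus(X,w&(X[...,2]>.008)&(X[...,2]<.15),"all")
    clus(X,w&(X[...,2]>.036)&(X[...,2]<.15),"up")
    clus(X,w&(X[...,2]>.071)&(X[...,2]<.15),"top")
E
python3 m.py
python3 - <<'E'
import cv2
a=cv2.imread("pics/scene0.png")[215:315,150:380];b=cv2.imread("pics/side0.png")
cv2.imwrite("pics/c1.png",cv2.vconcat([cv2.resize(a,(640,278),interpolation=2),cv2.resize(b,(427,320)).copy() if 0 else cv2.copyMakeBorder(cv2.resize(b,(427,320)),0,0,0,213,0)]))
E
```

```text
scene
all [452 187] 7423 c mm [366.4 323. ] size [248.1 180. ] ang 75.1 zmax [ 17.   44.1 121.4]
all [313 262] 4975 c mm [533.   -0.6] size [172.5 128.6] ang 72.3 zmax [15.6 31.  84.6]
all [200 253] 367 c mm [ 471.  -223.9] size [119.4  13.8] ang 67.2 zmax [ 9.3 14.7 28.4]
all [559 250] 106 c mm [557.4 491. ] size [29.6 17.1] ang 1.3 zmax [ 8.4 12.8 15.9]
all [569 263] 92 c mm [594.5 492.5] size [14.5 29.7] ang 89.5 zmax [ 8.6 12.8 15.8]
all [ 59 271] 114 c mm [ 484.6 -491.8] size [29.3 16. ] ang 0.5 zmax [ 9.6 13.6 17. ]
all [581 278] 79 c mm [632.7 495. ] size [28.5  9.7] ang 0.9 zmax [ 8.7 12.4 15.6]
all [ 54 287] 106 c mm [ 522.7 -493.7] size [13.  30.7] ang 87.4 zmax [ 8.5 13.6 15.7]
all [591 293] 55 c mm [670.3 496.2] size [ 7.4 28.4] ang 89.8 zmax [ 8.6 11.8 15.3]
all [210 295] 162 c mm [ 581.5 -201.6] size [ 8.4 79.2] ang 1.1 zmax [ 8.6 10.9 19.7]
all [ 48 303] 91 c mm [ 559.8 -494.6] size [10.1 27.7] ang 86.7 zmax [ 8.8 13.4 16.6]
all [ 42 319] 74 c mm [ 598.2 -496.5] size [ 7.  26.9] ang 86.7 zmax [ 8.8 13.3 16.4]
all [ 36 337] 54 c mm [ 636.  -497.6] size [ 4.6 27.2] ang 8
[... 2095 characters left out ...]
.9 13.7 15.5]
up [345 239] 769 c mm [524.3 -23.4] size [59.9 52.9] ang 12.1 zmax [40.7 65.  85.7]
up [316 261] 348 c mm [551.1  54.7] size [16. 43.] ang 74.9 zmax [38.7 61.1 76.9]
up [330 411] 13575 c mm [371.6 322.5] size [248.3 165.9] ang 75.1 zmax [ 41.4  44.1 121.4]
top [346 231] 284 c mm [525.2 -26.9] size [38.5 39.9] ang 63.0 zmax [72.5 82.8 86.1]
top [311 252] 45 c mm [563.1  50.3] size [13.7 15. ] ang 81.6 zmax [71.9 74.6 78.5]
top [321 258] 49 c mm [539.7  57.4] size [14.3 15.2] ang 67.8 zmax [71.7 74.8 77.9]
top [367 394] 2802 c mm [353.1 285. ] size [86.7 83.9] ang 21.9 zmax [ 78.9  96.1 122.7]
top [312 454] 968 c mm [385.8 402.2] size [19.  57.9] ang 75.1 zmax [ 75.2 101.  109.9]
```

View pics/c1.png

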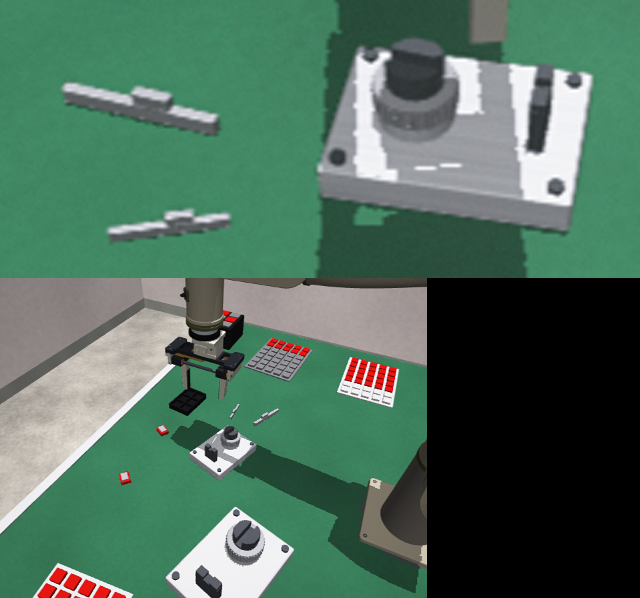

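The crop and sizes confirm the choice: the key is 119x14 mm and the housing 172x128 mm. The key's tab is on its +y side, so key +x points at about 67°. Next I'll check the wrist view for the slot.

```bash
python3 - <<'E'
from h import *
p,d,i=grab("wrist"); save("w1.png",p); X=cloud(d,i); np.savez("pics/w1.npz",p=p,d=d,X=X); print(i)
import m; w=(d>0)
m.clus(X,w&(X[...,2]>.036)&(X[...,2]<.1),"up"); m.clus(X,w&(X[...,2]>.079)&(X[...,2]<.1),"btop")
E
```

```text
{'vertical_fov': 69.06695184303436, 'cx': 319.7213498748397, 'cy': 239.21768169720414, 'cam_to_world': array([[ 9.99997653e-01, -1.21150533e-03,  1.79615554e-03,
         5.99751553e-01],
       [ 6.76690264e-04,  9.62219663e-01,  2.72273507e-01,
         7.63962915e-02],
       [-2.05815698e-03, -2.72271653e-01,  9.62218224e-01,
         3.83305136e-01],
       [ 0.00000000e+00,  0.00000000e+00,  0.00000000e+00,
         1.00000000e+00]])}
up [86  7] 465 c mm [396.3 187.9] size [47.7 10.9] ang 0.2 zmax [36.9 41.5 44.1]
up [264 167] 830 c mm [549.1  53.3] size [12.2 40.2] ang 72.4 zmax [45.  73.8 76. ]
up [242 251] 3095 c mm [523.5 -28.1] size [59.4 60.1] ang 72.6 zmax [54.8 66.8 84.5]
btop [226 257] 525 c mm [512.  -23.7] size [38.6 14.1] ang 65.9 zmax [81.8 83.4 85. ]
btop [247 262] 507 c mm [534.4 -33.5] size [38.1 14. ] ang 65.9 zmax [81.8 83.5 84.7]
```

View pics/w1.png

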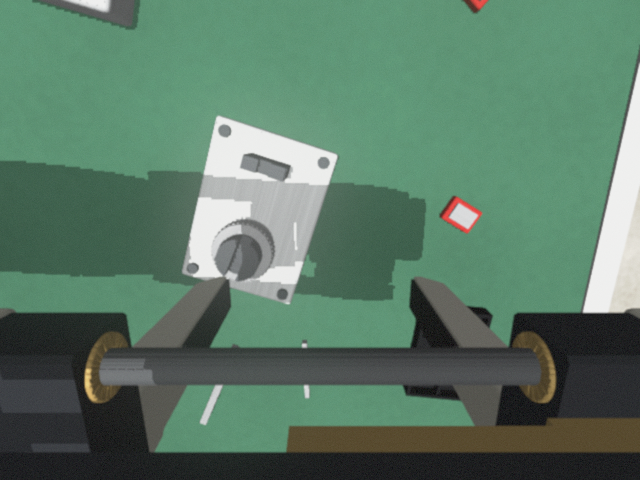

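```bash
python3 -m pendant '[{"translation":[-30,-18,0],"twist":[0,0,0],"grip":1},{"translation":[-30,-18,0],"twist":[0,0,0],"grip":1},{"translation":[-30,-18,0],"twist":[0,0,0],"grip":1},{"translation":[-30,-18,0],"twist":[0,0,0],"grip":1},{"translation":[-30,-18,0],"twist":[0,0,0],"grip":1},{"translation":[-30,-18,0],"twist":[0,0,0],"grip":1},{"translation":[-30,-18,0],"twist":[0,0,0],"grip":1},{"translation":[0,0,0],"twist":[0,0,0.13],"grip":1},{"translation":[0,0,0],"twist":[0,0,0.13],"grip":1},{"translation":[0,0,0],"twist":[0,0,0.13],"grip":1}]' 30
```

```text
t: 1.15
tool_pos: [0.4661, -0.217, 0.2139]
orientation: [-2.612, -1.735, 0.008]
force: [0.2, -0.3, 0.5]
opening: 0.0929
```

The wrist view shows the barrel at pixel (238,257) with its slot at 65.9°, and the fork at (264,167) with the housing at 72.4°. So the barrel starts at about -0.11 rad, and its axis is at (523.3,-28.6).

```bash
python3 - <<'E'
from h import *; import m
s=robot.read_state(); print(s["tool_pos"], R.from_rotvec(s["orientation"]).as_matrix().round(4))
p,d,i=grab("wrist"); save("w2.png",p); X=cloud(d,i); w=(d>0)
w&=(X[...,0]>.39)&(X[...,0]<.545)&(X[...,1]>-.3)&(X[...,1]<-.15)
m.clus(X,w&(X[...,2]>.006)&(X[...,2]<.05),"key"); m.clus(X,w&(X[...,2]>.02)&(X[...,2]<.05),"tab")
E
```

```text
[ 0.4661464  -0.21701332  0.2138794 ] [[ 0.3879  0.9217 -0.0072]
 [ 0.9217 -0.3879  0.0019]
 [-0.001  -0.0074 -1.    ]]
key [327 216] 919 c mm [ 469.8 -223.4] size [118.7   9. ] ang 66.3 zmax [12.2 13.8 26.5]
tab [327 210] 239 c mm [ 474.2 -212.6] size [27.9  8.3] ang 67.4 zmax [24.  25.4 27. ]
```

View pics/w2.png

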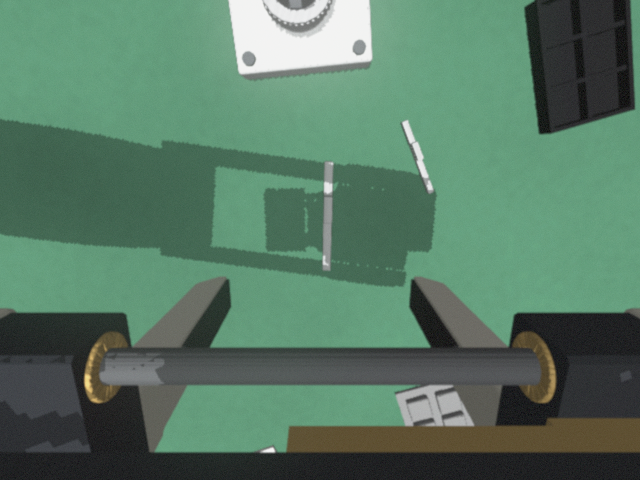

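Key origin is at (474.2,-212.5), direction 66.5°. I'll descend most of the way and then check for creep.

```bash
python3 -m pendant '[{"translation":[3.6,2.9,0],"twist":[-0.007,0,0.006],"grip":0.2},{"translation":[3.6,2.9,0],"twist":[0,0,0.006],"grip":0.0},{"translation":[0,0,40],"twist":[0,0,0],"grip":0.0},{"translation":[0,0,40],"twist":[0,0,0],"grip":0},{"translation":[0,0,40],"twist":[0,0,0],"grip":0},{"translation":[0,0,30],"twist":[0,0,0],"grip":0},{"translation":[0,0,20],"twist":[0,0,0],"grip":0},{"translation":[0,0,0],"twist":[0,0,0],"grip":0},{"translation":[0,0,0],"twist":[0,0,0],"grip":0},{"translation":[0,0,0],"twist":[0,0,0],"grip":0}]'
cat > s.py <<'E'
from h import *
import sys
s=robot.read_state(); M=R.from_rotvec(s["orientation"]).as_matrix(); p=s["tool_pos"]*1000
print("t",s["t"],"pos",p.round(1),"yaw",np.degrees(np.arctan2(M[1,0],M[0,0])).round(2),"z",M[:,2].round(4),"F",s["force"].round(1),"T",s["wrist_torque"].round(2),"open",round(s["opening"]*1000,1),"q6",s["q"][5].round(2))
if len(sys.argv)>3:
    d=np.array(list(map(float,sys.argv[1:4])))-p; print("tool shift",(M.T@d).round(1), "ztilt in tool (twist x,y)",(M.T@[0,0,-1])[[1,0]]*[-1,1])
E
python3 s.py 474.2 -212.5 3
```

```text
t: 2.2
tool_pos: [0.4798, -0.2102, 0.0408]
orientation: [2.606, 1.745, 0.004]
force: [-0.6, 0.3, 0.4]
opening: 0.0462
t 2.2 pos [ 479.8 -210.2   40.8] yaw 67.61 z [ 0.0051 -0.0031 -1.    ] F [-0.6  0.3  0.4] T [-0.05  0.05 -0.04] open 46.2 q6 -0.12
tool shift [-4.2 -4.6 37.8] ztilt in tool (twist x,y) [0.00585247 0.00089452]
```

```bash
python3 -m pendant '[{"translation":[-2,-2.3,0],"twist":[0.006,0,0.01],"grip":0},{"translation":[-2,-2.3,0],"twist":[0,0,0.01],"grip":0},{"translation":[0,0,10],"twist":[0,0,0],"grip":0},{"translation":[0,0,10],"twist":[0,0,0],"grip":0},{"translation":[0,0,0],"twist":[0,0,0],"grip":0},{"translation":[0,0,0],"twist":[0,0,0],"grip":0},{"translation":[0,0,0],"twist":[0,0,0],"grip":0},{"translation":[0,0,0],"twist":[0,0,0],"grip":0},{"translation":[0,0,0],"twist":[0,0,0],"grip":0},{"translation":[0,0,0],"twist":[0,0,0],"grip":0}]'
python3 s.py 474.2 -212.5 3;python3 s.py 474.2 -212.5 3
```

```text
t: 3.2
tool_pos: [0.4768, -0.2142, 0.0238]
orientation: [2.623, 1.717, 0.004]
force: [-1.2, -0.4, 0.1]
opening: 0.0466
t 3.2 pos [ 476.8 -214.2   23.8] yaw 66.42 z [ 0.0058 -0.0044 -1.    ] F [-1.2 -0.4  0.1] T [-0.03  0.02 -0.  ] open 46.6 q6 -0.11
tool shift [ 0.5 -3.2 20.8] ztilt in tool (twist x,y) [0.00710124 0.00170688]
t 3.2 pos [ 476.8 -214.2   23.8] yaw 66.42 z [ 0.0058 -0.0044 -1.    ] F [-1.2 -0.4  0.1] T [-0.03  0.02 -0.  ] open 46.6 q6 -0.11
tool shift [ 0.5 -3.2 20.8] ztilt in tool (twist x,y) [0.00710124 0.00170688]
```

```bash
python3 -m pendant '[{"translation":[0.5,-3,5],"twist":[0.005,0,0],"grip":0},{"translation":[0,0,8],"twist":[0,0,0],"grip":0},{"translation":[0,0,6],"twist":[0,0,0],"grip":-0.5},{"translation":[0,0,0],"twist":[0,0,0],"grip":-1},{"translation":[0,0,0],"twist":[0,0,0],"grip":-1},{"translation":[0,0,0],"twist":[0,0,0],"grip":-1},{"translation":[0,0,0],"twist":[0,0,0],"grip":-1},{"translation":[0,0,0],"twist":[0,0,0],"grip":-1},{"translation":[0,0,0],"twist":[0,0,0],"grip":-1},{"translation":[0,0,0],"twist":[0,0,0],"grip":-1}]' 30
python3 s.py 474.2 -212.5 3
```

```text
t: 4.2
tool_pos: [0.474, -0.2124, 0.003]
orientation: [2.627, 1.719, -0.001]
force: [0.7, 0.4, -0.1]
opening: 0.0088
t 4.2 pos [ 474.  -212.4    3. ] yaw 66.42 z [ 7.0e-04 -2.1e-03 -1.0e+00] F [ 0.7  0.4 -0.1] T [0.   0.05 0.05] open 8.8 q6 -0.11
tool shift [-0.1  0.2  0. ] ztilt in tool (twist x,y) [0.00151203 0.00164515]
```

```bash
python3 -m pendant '[{"translation":[0,0,-20],"twist":[0,0,0],"grip":-1},{"translation":[0,0,-40],"twist":[0,0,0],"grip":-1},{"translation":[0,0,-40],"twist":[0,0,0],"grip":-1},{"translation":[0,0,-20],"twist":[0,0,0],"grip":-1},{"translation":[30,-4,0],"twist":[0,0,0],"grip":-1},{"translation":[45,-5,0],"twist":[0,0,0],"grip":-1},{"translation":[45,-5,0],"twist":[0,0,0],"grip":-1},{"translation":[45,-5,0],"twist":[0,0,0],"grip":-1},{"translation":[45,-5,0],"twist":[0,0,0],"grip":-1},{"translation":[20,-4,0],"twist":[0,0,0],"grip":-1}]' 30
python3 s.py 544.5 18.9 100
```

```text
t: 5.2
tool_pos: [0.5427, 0.0143, 0.1294]
orientation: [2.632, 1.707, 0.004]
force: [0.2, -0.1, -0.3]
opening: 0.0088
t 5.2 pos [542.7  14.3 129.4] yaw 65.95 z [ 0.0045 -0.0027 -1.    ] F [ 0.2 -0.1 -0.3] T [0.01 0.04 0.06] open 8.8 q6 0.35
tool shift [ 5.  -0.4 29.4] ztilt in tool (twist x,y) [0.00518917 0.00061678]
```

```bash
python3 -m pendant '[{"translation":[5,0,10],"twist":[0.005,0,0],"grip":-1},{"translation":[0,0,10],"twist":[0,0,0],"grip":-1},{"translation":[0,0,5],"twist":[0,0,0],"grip":-1},{"translation":[0,0,0],"twist":[0,0,0],"grip":-1},{"translation":[0,0,0],"twist":[0,0,0],"grip":-1},{"translation":[0,0,0],"twist":[0,0,0],"grip":-1},{"translation":[0,0,0],"twist":[0,0,0],"grip":-1},{"translation":[0,0,0],"twist":[0,0,0],"grip":-1},{"translation":[0,0,0],"twist":[0,0,0],"grip":-1},{"translation":[0,0,0],"twist":[0,0,0],"grip":-1}]' 30
python3 s.py 544.5 18.9 100
python3 - <<'E'
from h import *; import m
out=[]
for n in ("scene","side","wrist"):
    p,d,i=grab(n); X=cloud(d,i); np.savez(f"pics/{n}3.npz",p=p,d=d,X=X); print(n)
    w=(d>0)&(X[...,0]>.48)&(X[...,0]<.6)&(X[...,1]>-.08)&(X[...,1]<.1)
    m.clus(X,w&(X[...,2]>.099)&(X[...,2]<.116),"key")
    m.clus(X,w&(X[...,2]>.077)&(X[...,2]<.09),"btop")
    if n=="wrist": save("w3.png",p); continue
    u,v=(315,240) if n=="scene" else (335,240)
    out.append(cv2.resize(p[v-50:v+50,u-65:u+65],(390,300),interpolation=2))
save("c3.png",np.hstack(out))
E
```

```text
t: 6.2
tool_pos: [0.5443, 0.0167, 0.1022]
orientation: [2.636, 1.708, -0.003]
force: [-0.4, 0.2, 0.1]
opening: 0.009
t 6.2 pos [544.3  16.7 102.2] yaw 65.88 z [-0.0012 -0.0013 -1.    ] F [-0.4  0.2  0.1] T [0.03 0.01 0.01] open 9.0 q6 0.36
tool shift [ 2.1 -0.7  2.2] ztilt in tool (twist x,y) [-0.0005504  0.0017181]
scene
key [318 231] 239 c mm [546.6   2.6] size [119.9  25.3] ang 67.1 zmax [101.2 110.1 115.4]
btop [298 239] 238 c mm [527.7 -29.8] size [36.6 33.6] ang 72.2 zmax [78.  83.8 86.7]
side
key [322 235] 190 c mm [548.2  40.3] size [48.4 38.9] ang 83.8 zmax [102.  111.5 115.2]
btop [349 234] 86 c mm [513.7 -19.6] size [33.8 14. ] ang 49.7 zmax [78.6 82.7 86.9]
wrist
key [320 247] 2033 c mm [555.1  42.1] size [40.3 37.5] ang 66.0 zmax [105.  112.7 115.5]
key [320 345] 90 c mm [534.5  -4.2] size [3.5 8.6] ang 66.4 zmax [111.9 112.9 113.8]
key [320 404] 615 c mm [519.7 -37.2] size [25.6  9. ] ang 65.9 zmax [111.9 112.9 114. ]
```

View pics/c3.png

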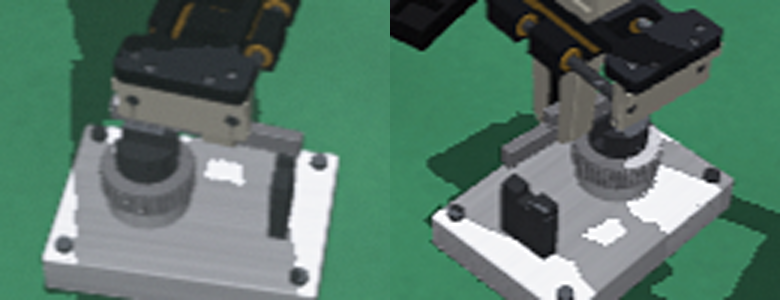

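The crops show the key held level above the barrel (scene crop ~(150,150)) and pointing between the prongs (right crop ~(535,200)). I'll use the current wrist cloud to place the fork relative to the tool.

```bash
python3 - <<'E'
from h import *; import m
z=np.load("pics/wrist3.npz"); X=z["X"]; d=z["d"]
w=(d>0)&(X[...,0]>.48)&(X[...,0]<.6)&(X[...,1]>-.08)&(X[...,1]<.1)
m.clus(X,w&(X[...,2]>.072)&(X[...,2]<.080),"prong")
m.clus(X,w&(X[...,2]>.045)&(X[...,2]<.080),"fork")
m.clus(X,w&(X[...,2]>.06)&(X[...,2]<.068),"ring")
m.clus(X,w&(X[...,2]>.08)&(X[...,2]<.09),"barrel")
w1=np.load("pics/w1.npz"); X=w1["X"];
m.clus(X,(w1["d"]>0)&(X[...,2]>.072)&(X[...,2]<.078)&(X[...,1]>0),"w1prong")
E
```

```text
prong [329 212] 148 c mm [565.6  48.6] size [13.1  6.5] ang 87.2 zmax [73.  74.4 75.6]
prong [281 218] 543 c mm [537.3  57.1] size [12.3 14.3] ang 73.4 zmax [73.2 74.5 75.9]
fork [302 212] 1503 c mm [549.1  53.3] size [12.4 40.1] ang 72.6 zmax [49.8 68.9 75.6]
ring [301 211] 392 c mm [549.1  53.3] size [12.4 40. ] ang 72.2 zmax [61.6 67.1 67.9]
w1prong [249 164] 238 c mm [537.4  57. ] size [12.1 14.2] ang 72.9 zmax [73.3 74.6 76.1]
w1prong [276 173] 232 c mm [560.9  49.5] size [12.1 14. ] ang 72.3 zmax [73.4 74.6 76. ]
```

View pics/w3.png

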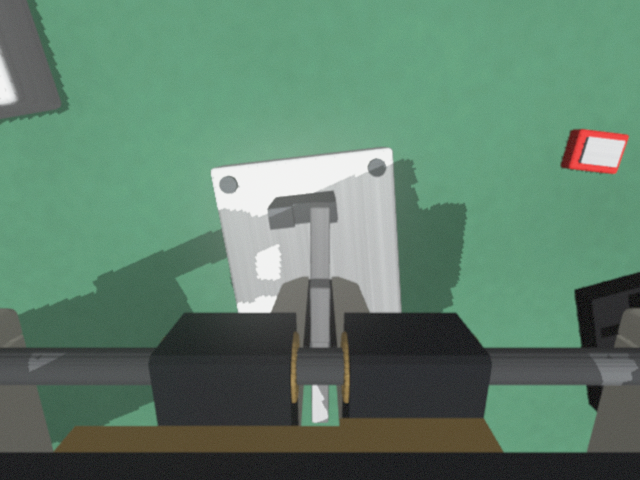

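The wrist view shows the key bar at column 320, over the barrel, with its front end over the prong at (329,212). The fork is consistently at (549.1,53.3). I'll approach the slot in small steps.

```bash
python3 -m pendant '[{"translation":[2.1,-0.5,3],"twist":[0,0,0],"grip":-1},{"translation":[0,0,3],"twist":[0,0,0],"grip":-1},{"translation":[0,0,3],"twist":[0,0,0],"grip":-1},{"translation":[0,0,1],"twist":[0,0,0],"grip":-1},{"translation":[0,0,0],"twist":[0,0,0],"grip":-1},{"translation":[0,0,0],"twist":[0,0,0],"grip":-1},{"translation":[0,0,0],"twist":[0,0,0],"grip":-1},{"translation":[0,0,0],"twist":[0,0,0],"grip":-1},{"translation":[0,0,0],"twist":[0,0,0],"grip":-1},{"translation":[0,0,0],"twist":[0,0,0],"grip":-1}]' 30 >/dev/null
python3 s.py 544.7 18.8 82
```

```text
t 7.35 pos [544.5  19.4  90.9] yaw 65.92 z [-0.0018 -0.0013 -1.    ] F [ 0.3  0.1 -1.2] T [ 0.    0.04 -0.07] open 8.8 q6 0.36
tool shift [-0.4  0.5  8.9] ztilt in tool (twist x,y) [-0.00115572  0.00190785]
```

```bash
python3 -m pendant '[{"translation":[0,0.5,1.5],"twist":[0,0,0],"grip":-1},{"translation":[0,0,1.5],"twist":[0,0,0],"grip":-1},{"translation":[0,0,1.5],"twist":[0,0,0],"grip":-1},{"translation":[0,0,1.5],"twist":[0,0,0],"grip":-1},{"translation":[0,0,1.5],"twist":[0,0,0],"grip":-1},{"translation":[0,0,1],"twist":[0,0,0],"grip":-1},{"translation":[0,0,0],"twist":[0,0,0],"grip":-1},{"translation":[0,0,0],"twist":[0,0,0],"grip":-1},{"translation":[0,0,0],"twist":[0,0,0],"grip":-1},{"translation":[0,0,0],"twist":[0,0,0],"grip":-1}]' 30 >/dev/null
python3 s.py 544.7 18.8 82
```

```text
t 8.35 pos [544.9  19.1  81.6] yaw 65.91 z [-0.002  -0.0012 -1.    ] F [-0.3  0.4 -0.6] T [-0.01  0.07  0.02] open 8.8 q6 0.36
tool shift [-0.4 -0.1 -0.4] ztilt in tool (twist x,y) [-0.00128845  0.00194517]
```

It entered the slot with no force, about 5 mm deep. Now I'll swing it around the axis to the fork line.

```bash
python3 -m pendant '[{"translation":[0,-1.2,0],"twist":[0,0,-0.023],"grip":-1},{"translation":[0,-1.2,0],"twist":[0,0,-0.023],"grip":-1},{"translation":[0,-1.2,0],"twist":[0,0,-0.023],"grip":-1},{"translation":[0,-1.2,0],"twist":[0,0,-0.023],"grip":-1},{"translation":[0,-1.2,0],"twist":[0,0,-0.023],"grip":-1},{"translation":[0,0,0],"twist":[0,0,0],"grip":-1},{"translation":[0,0,0],"twist":[0,0,0],"grip":-1},{"translation":[0,0,0],"twist":[0,0,0],"grip":-1},{"translation":[0,0,0],"twist":[0,0,0],"grip":-1},{"translation":[0,0,0],"twist":[0,0,0],"grip":-1}]' 30 >/dev/null
python3 s.py 539.2 20.9 71
python3 - <<'E'
from h import *; import m
p,d,i=grab("wrist"); X=cloud(d,i)
w=(d>0)&(X[...,0]>.48)&(X[...,0]<.6)&(X[...,1]>-.08)&(X[...,1]<.1)
m.clus(X,w&(X[...,2]>.05)&(X[...,2]<.078)&(X[...,1]>.03),"fork")
m.clus(X,w&(X[...,2]>.071)&(X[...,2]<.078)&(X[...,1]>.03),"prong")
m.clus(X,w&(X[...,2]>.088)&(X[...,2]<.096),"key")
E
```

```text
t 9.35 pos [538.8  21.4  81.7] yaw 73.11 z [-0.0018 -0.0014 -1.    ] F [ 0.3 -0.9 -0.3] T [-0.02  0.   -0.03] open 9.1 q6 0.24
tool shift [-0.4  0.5 10.7] ztilt in tool (twist x,y) [-0.00128576  0.0018133 ]
fork [297 223] 814 c mm [536.8  57.4] size [12.3 13.6] ang 72.8 zmax [55.2 74.2 75.7]
fork [345 224] 938 c mm [560.9  49.7] size [12.4 15.6] ang 73.2 zmax [54.9 74.1 75.6]
prong [297 226] 625 c mm [537.   57.3] size [12.2 12.9] ang 72.6 zmax [73.2 74.5 75.7]
prong [346 227] 678 c mm [560.9  49.7] size [12.3 13.9] ang 73.2 zmax [73.1 74.5 75.7]
key [320 243] 1466 c mm [547.3  50.3] size [35.3  9. ] ang 72.8 zmax [91.3 92.5 94.2]
key [295 286] 187 c mm [530.   33.9] size [ 2.3 13.8] ang 67.7 zmax [88.2 92.2 95.8]
key [345 286] 186 c mm [552.6  27. ] size [ 2.2 13.9] ang 78.1 zmax [88.6 92.2 95.8]
key [320 345] 90 c mm [ 5.318e+02 -5.000e-01] size [3.2 8.7] ang 75.0 zmax [91.6 92.5 93.5]
key [319 404] 624 c mm [521.3 -34.6] size [25.5  8.6] ang 73.4 zmax [91.5 92.4 93.5]
```

```bash
python3 -m pendant '[{"translation":[-0.4,0.5,0],"twist":[0,0,0.01],"grip":-1},{"translation":[0,0,1],"twist":[0,0,0],"grip":-1},{"translation":[0,0,1],"twist":[0,0,0],"grip":-1},{"translation":[0,0,1],"twist":[0,0,0],"grip":-1},{"translation":[0,0,1],"twist":[0,0,0],"grip":-1},{"translation":[0,0,1],"twist":[0,0,0],"grip":-1},{"translation":[0,0,1],"twist":[0,0,0],"grip":-1},{"translation":[0,0,0],"twist":[0,0,0],"grip":-1},{"translation":[0,0,0],"twist":[0,0,0],"grip":-1},{"translation":[0,0,0],"twist":[0,0,0],"grip":-1}]' 30 >/dev/null
python3 s.py 539.3 20.9 71
```

```text
t 10.4 pos [539.2  20.9  75.1] yaw 72.48 z [-0.0019 -0.0012 -1.    ] F [ 0.5 -0.3 -1.6] T [0.02 0.03 0.  ] open 9.0 q6 0.25
tool shift [0.  0.1 4.1] ztilt in tool (twist x,y) [-0.00143475  0.00175838]
```

```bash
python3 -m pendant '[{"translation":[0,0,0.7],"twist":[0,0,0],"grip":-1},{"translation":[0,0,0.7],"twist":[0,0,0],"grip":-1},{"translation":[0,0,0.7],"twist":[0,0,0],"grip":-1},{"translation":[0,0,0.5],"twist":[0,0,0],"grip":-1},{"translation":[0,0,0.5],"twist":[0,0,0],"grip":-1},{"translation":[0,0,0.3],"twist":[0,0,0],"grip":-1},{"translation":[0,0,0],"twist":[0,0,0],"grip":-1},{"translation":[0,0,0],"twist":[0,0,0],"grip":-1},{"translation":[0,0,0],"twist":[0,0,0],"grip":-1},{"translation":[0,0,0],"twist":[0,0,0],"grip":-1}]' 30 >/dev/null
python3 s.py 539.3 20.9 71
```

```text
t 11.4 pos [539.3  20.9  71.5] yaw 72.48 z [-0.0017 -0.0013 -1.    ] F [-0.9  0.2 -0.9] T [ 0.03  0.08 -0.  ] open 8.9 q6 0.25
tool shift [0.  0.  0.5] ztilt in tool (twist x,y) [-0.00118696  0.00174736]
```

The key is nearly seated, with no force. I'll release it and rise clear.

```bash
python3 -m pendant '[{"translation":[0,0,0.3],"twist":[0,0,0],"grip":-1},{"translation":[0,0,0],"twist":[0,0,0],"grip":-0.7},{"translation":[0,0,0],"twist":[0,0,0],"grip":-0.5},{"translation":[0,0,0],"twist":[0,0,0],"grip":-0.4},{"translation":[0,0,0],"twist":[0,0,0],"grip":-0.4},{"translation":[0,0,-15],"twist":[0,0,0],"grip":-0.4},{"translation":[0,0,-35],"twist":[0,0,0],"grip":0},{"translation":[0,0,-30],"twist":[0,0,0],"grip":0.6},{"translation":[0,0,-20],"twist":[0,0,0],"grip":1},{"translation":[0,0,0],"twist":[0,0,0],"grip":1}]' 30 >/dev/null
python3 s.py 523.5 -28.7 150
python3 - <<'E'
from h import *; import m
for n in ("wrist","scene","side"):
    p,d,i=grab(n); X=cloud(d,i); print(n)
    w=(d>0)&(X[...,0]>.48)&(X[...,0]<.6)&(X[...,1]>-.08)&(X[...,1]<.1)
    m.clus(X,w&(X[...,2]>.078)&(X[...,2]<.1),"key/barrel")
    m.clus(X,w&(X[...,2]>.089)&(X[...,2]<.1),"tab")
    m.clus(X,w&(X[...,2]>.072)&(X[...,2]<.086)&(X[...,1]>.04),"fork")
E
```

```text
t 12.4 pos [539.2  21.1 178.5] yaw 72.48 z [-0.0012 -0.0013 -1.    ] F [ 0.8 -0.6 -0.4] T [-0.01 -0.01 -0.02] open 55.2 q6 0.25
tool shift [-52.1   0.   28.6] ztilt in tool (twist x,y) [-0.00078327  0.0016029 ]
wrist
key/barrel [329 252] 2255 c mm [542.3   7.5] size [119.2  23.4] ang 72.9 zmax [80.4 82.3 94.3]
key/barrel [305 302] 600 c mm [511.6 -24.3] size [37.1 14. ] ang 70.7 zmax [81.7 83.4 84.8]
tab [320 245] 431 c mm [538.6  21. ] size [27.7  8.4] ang 72.7 zmax [92.1 93.4 94.7]
fork [310 199] 724 c mm [541.5  55. ] size [28.8 23.4] ang 72.6 zmax [73.5 80.8 82.8]
fork [336 197] 274 c mm [560.8  49.9] size [11.7 13.4] ang 73.3 zmax [73.3 74.5 75.9]
scene
key/barrel [320 238] 602 c mm [536.2   9.7] size [118.4  41. ] ang 72.6 zmax [78.8 83.6 95.5]
tab [326 237] 83 c mm [539.5  20.5] size [27.4 11.5] ang 70.4 zmax [89.7 93.8 96.5]
fork [344 246] 171 c mm [549.8  53.5] size [38.3 26.1] ang 5.4 zmax [73.1 77.2 84.3]
side
key/barrel [333 240] 469 c mm [537.3  11.2] size [119.5  39.3] ang 73.0 zmax [79.3 83.3 94.9]
tab [328 239] 66 c mm [540.3  21.6] size [27.4  9.3] ang 75.0 zmax [89.9 93.3 95.6]
fork [316 255] 163 c mm [550.7  54.2] size [39.2 27.2] ang 3.7 zmax [73.1 76.4 83.5]
```

The key is home: tab top is at 94 mm and tab position (538.6,21.0), against an expected (538.7,21.1). Now I'll go over the axis and turn the tool +50°, so the clockwise stroke sweeps across the perpendicular.

```bash
python3 -m pendant '[{"translation":[-26,0,0],"twist":[0,0,0],"grip":0.55},{"translation":[-26,0,0],"twist":[0,0,0],"grip":0.55},{"translation":[0,0,0],"twist":[0,0,-0.145],"grip":0.55},{"translation":[0,0,0],"twist":[0,0,-0.145],"grip":0.55},{"translation":[0,0,0],"twist":[0,0,-0.145],"grip":0.55},{"translation":[0,0,0],"twist":[0,0,-0.145],"grip":0.55},{"translation":[0,0,0],"twist":[0,0,-0.145],"grip":0.55},{"translation":[0,0,0],"twist":[0,0,-0.145],"grip":0.55},{"translation":[0,0,20],"twist":[0,0,0],"grip":0.55},{"translation":[0,0,20],"twist":[0,0,0],"grip":0.55}]' 30 >/dev/null
python3 s.py 523.5 -28.7 37
```

```text
t 13.55 pos [508.9 -29.  115. ] yaw 124.3 z [-0.0347  0.003  -0.9994] F [-0.5 -0.   0. ] T [ 0.05 -0.07  0.01] open 72.0 q6 -0.75
tool shift [-9.7 14.3 77.5] ztilt in tool (twist x,y) [-0.02694683 -0.02202924]
```

```bash
python3 -m pendant '[{"translation":[0,0,0],"twist":[-0.027,-0.022,0],"grip":0.55},{"translation":[-5,7,0],"twist":[0,0,0],"grip":0.55},{"translation":[-5,7,0],"twist":[0,0,0],"grip":0.55},{"translation":[0,0,0],"twist":[0,0,0],"grip":0.55},{"translation":[0,0,0],"twist":[0,0,0],"grip":0.55},{"translation":[0,0,0],"twist":[0,0,0],"grip":0.55},{"translation":[0,0,0],"twist":[0,0,0],"grip":0.55},{"translation":[0,0,0],"twist":[0,0,0],"grip":0.55},{"translation":[0,0,0],"twist":[0,0,0],"grip":0.55},{"translation":[0,0,0],"twist":[0,0,0],"grip":0.55}]' 30 >/dev/null
python3 s.py 523.5 -28.7 37
```

```text
t 14.55 pos [521.9 -28.6 105.9] yaw 124.31 z [-0.0151  0.0023 -0.9999] F [-0.1  0.4  0.2] T [ 0.05 -0.06 -0.02] open 72.1 q6 -0.75
tool shift [-1.7  2.  68.9] ztilt in tool (twist x,y) [-0.01117675 -0.01043383]
```

```bash
python3 -m pendant '[{"translation":[-0.5,1,0],"twist":[-0.011,-0.01,0],"grip":0.55},{"translation":[-0.5,1,10],"twist":[0,0,0],"grip":0.55},{"translation":[0,0,10],"twist":[0,0,0],"grip":0.55},{"translation":[0,0,10],"twist":[0,0,0],"grip":0.55},{"translation":[0,0,10],"twist":[0,0,0],"grip":0.55},{"translation":[0,0,5],"twist":[0,0,0],"grip":0.55},{"translation":[0,0,0],"twist":[0,0,0],"grip":0.55},{"translation":[0,0,0],"twist":[0,0,0],"grip":0.55},{"translation":[0,0,0],"twist":[0,0,0],"grip":0.55},{"translation":[0,0,0],"twist":[0,0,0],"grip":0.55}]' 30 >/dev/null
python3 s.py 523.5 -28.7 37
```

```text
t 15.55 pos [523.3 -28.1  55.7] yaw 124.32 z [-1.1e-03  4.0e-04 -1.0e+00] F [0.5 0.6 0.4] T [ 0.06 -0.08 -0.02] open 72.2 q6 -0.75
tool shift [-0.7 -0.1 18.7] ztilt in tool (twist x,y) [-0.00071246 -0.00091549]
```

```bash
python3 -m pendant '[{"translation":[-0.6,0,6],"twist":[0,0,0],"grip":0.55},{"translation":[0,0,6],"twist":[0,0,0],"grip":0.55},{"translation":[0,0,5],"twist":[0,0,0],"grip":0.55},{"translation":[0,0,0.5],"twist":[0,0,0],"grip":0.55},{"translation":[0,0,0],"twist":[0,0,0],"grip":0.0},{"translation":[0,0,0],"twist":[0,0,0],"grip":-0.3},{"translation":[0,0,0],"twist":[0,0,0],"grip":-0.3},{"translation":[0,0,0],"twist":[0,0,0],"grip":-0.3},{"translation":[0,0,0],"twist":[0,0,0],"grip":-0.3},{"translation":[0,0,0],"twist":[0,0,0],"grip":-0.3}]' 30 >/dev/null
python3 s.py 523.5 -28.7 37
```

```text
t 16.55 pos [523.4 -29.2  37.2] yaw 124.31 z [-1.3e-03 -5.0e-04 -1.0e+00] F [-1.6 -1.3 -0.2] T [-0.16  0.13  0.03] open 58.3 q6 -0.75
tool shift [0.4 0.3 0.2] ztilt in tool (twist x,y) [-0.00134084 -0.00035252]
```

```bash
python3 -m pendant '[{"translation":[0,0,0],"twist":[0,0,0.03],"grip":-0.3},{"translation":[0,0,0],"twist":[0,0,0.03],"grip":-0.3},{"translation":[0,0,0],"twist":[0,0,0.03],"grip":-0.3},{"translation":[0,0,0],"twist":[0,0,0.03],"grip":-0.3},{"translation":[0,0,0],"twist":[0,0,0.03],"grip":-0.3},{"translation":[0,0,0],"twist":[0,0,0.03],"grip":-0.3},{"translation":[0,0,0],"twist":[0,0,0.03],"grip":-0.3},{"translation":[0,0,0],"twist":[0,0,0.03],"grip":-0.3},{"translation":[0,0,0],"twist":[0,0,0.03],"grip":-0.3},{"translation":[0,0,0],"twist":[0,0,0.03],"grip":-0.3}]' >/dev/null
python3 s.py 523.5 -28.7 37
```

```text
t 17.55 pos [523.4 -29.2  37.2] yaw 105.7 z [-0.0013 -0.001  -1.    ] F [-1.6 -1.4  0.3] T [-0.13  0.13  0.14] open 58.7 q6 -0.43
tool shift [0.5 0.2 0.2] ztilt in tool (twist x,y) [-0.00152456  0.00064678]
```

The ring is turning, with a 0.14 N m moment that matches ring friction. Jam is expected at 0.7–1.3 rad of total turn.

```bash
python3 -m pendant '[{"translation":[0,0,0],"twist":[0,0,0.03],"grip":-0.3},{"translation":[0,0,0],"twist":[0,0,0.03],"grip":-0.3},{"translation":[0,0,0],"twist":[0,0,0.03],"grip":-0.3},{"translation":[0,0,0],"twist":[0,0,0.03],"grip":-0.3},{"translation":[0,0,0],"twist":[0,0,0.03],"grip":-0.3},{"translation":[0,0,0],"twist":[0,0,0.03],"grip":-0.3},{"translation":[0,0,0],"twist":[0,0,0.03],"grip":-0.3},{"translation":[0,0,0],"twist":[0,0,0.03],"grip":-0.3},{"translation":[0,0,0],"twist":[0,0,0.03],"grip":-0.3},{"translation":[0,0,0],"twist":[0,0,0.0],"grip":-0.3}]' >/dev/null
python3 s.py 523.5 -28.7 37
```

```text
t 18.55 pos [523.4 -29.2  37.2] yaw 88.74 z [-0.0013 -0.0016 -1.    ] F [-2.3 -0.5 -0.5] T [-0.16  0.21 -0.01] open 58.4 q6 -0.13
tool shift [0.5 0.1 0.2] ztilt in tool (twist x,y) [-0.00126299  0.00164472]
```

```bash
python3 -m pendant '[{"translation":[0,0,0],"twist":[0,0,0.015],"grip":-0.3},{"translation":[0,0,0],"twist":[0,0,0.015],"grip":-0.3},{"translation":[0,0,0],"twist":[0,0,0.015],"grip":-0.3},{"translation":[0,0,0],"twist":[0,0,0.015],"grip":-0.3},{"translation":[0,0,0],"twist":[0,0,0.015],"grip":-0.3},{"translation":[0,0,0],"twist":[0,0,0.015],"grip":-0.3},{"translation":[0,0,0],"twist":[0,0,0.015],"grip":-0.3},{"translation":[0,0,0],"twist":[0,0,0.015],"grip":-0.3},{"translation":[0,0,0],"twist":[0,0,0.015],"grip":-0.3},{"translation":[0,0,0],"twist":[0,0,0.015],"grip":-0.3}]' >/dev/null
python3 s.py 523.5 -28.7 37
```

```text
t 19.55 pos [523.4 -29.2  37.2] yaw 79.45 z [-0.0013 -0.0017 -1.    ] F [-0.2  0.2  0.7] T [-0.17  0.24  0.11] open 58.4 q6 0.03
tool shift [ 0.5 -0.   0.2] ztilt in tool (twist x,y) [-0.00098842  0.00192394]
```

```bash
python3 -m pendant '[{"translation":[0,0,0],"twist":[0,0,0.015],"grip":-0.3},{"translation":[0,0,0],"twist":[0,0,0.015],"grip":-0.3},{"translation":[0,0,0],"twist":[0,0,0.015],"grip":-0.3},{"translation":[0,0,0],"twist":[0,0,0.015],"grip":-0.3},{"translation":[0,0,0],"twist":[0,0,0.015],"grip":-0.3},{"translation":[0,0,0],"twist":[0,0,0.015],"grip":-0.3},{"translation":[0,0,0],"twist":[0,0,0.015],"grip":-0.3},{"translation":[0,0,0],"twist":[0,0,0.015],"grip":-0.3},{"translation":[0,0,0],"twist":[0,0,0.015],"grip":-0.3},{"translation":[0,0,0],"twist":[0,0,0.015],"grip":-0.3}]' >/dev/null
python3 s.py 523.5 -28.7 37
```

```text
t 20.55 pos [523.4 -29.2  37.2] yaw 70.07 z [-0.0014 -0.0017 -1.    ] F [-1.4  0.1 -0.2] T [-0.15  0.2   0.09] open 58.6 q6 0.2
tool shift [ 0.5 -0.1  0.2] ztilt in tool (twist x,y) [-0.00069575  0.00205823]
```

```bash
python3 -m pendant '[{"translation":[0,0,0],"twist":[0,0,0.015],"grip":-0.3},{"translation":[0,0,0],"twist":[0,0,0.015],"grip":-0.3},{"translation":[0,0,0],"twist":[0,0,0.015],"grip":-0.3},{"translation":[0,0,0],"twist":[0,0,0.015],"grip":-0.3},{"translation":[0,0,0],"twist":[0,0,0.015],"grip":-0.3},{"translation":[0,0,0],"twist":[0,0,0.015],"grip":-0.3},{"translation":[0,0,0],"twist":[0,0,0.015],"grip":-0.3},{"translation":[0,0,0],"twist":[0,0,0.015],"grip":-0.3},{"translation":[0,0,0],"twist":[0,0,0.015],"grip":-0.3},{"translation":[0,0,0],"twist":[0,0,0.015],"grip":-0.3}]' >/dev/null
python3 s.py 523.5 -28.7 37
```

```text
t 21.55 pos [524.  -28.   37.3] yaw 60.91 z [-1.e-04 -8.e-04 -1.e+00] F [ 0.3  1.3 -1.7] T [0.29 0.06 1.26] open 58.3 q6 0.36
tool shift [-0.9 -0.1  0.3] ztilt in tool (twist x,y) [0.00030497 0.00069324]
```

The ring jammed after about 1.1 rad, with the moment at 1.26 N m. I'll hold at a gentler pull to make sure it lasts.

```bash
python3 -m pendant '[{"translation":[0,0,0],"twist":[0,0,0.01],"grip":-0.3},{"translation":[0,0,0],"twist":[0,0,0.01],"grip":-0.3},{"translation":[0,0,0],"twist":[0,0,0.01],"grip":-0.3},{"translation":[0,0,0],"twist":[0,0,0.01],"grip":-0.3},{"translation":[0,0,0],"twist":[0,0,0.01],"grip":-0.3},{"translation":[0,0,0],"twist":[0,0,0.01],"grip":-0.3},{"translation":[0,0,0],"twist":[0,0,0.01],"grip":-0.3},{"translation":[0,0,0],"twist":[0,0,0.01],"grip":-0.3},{"translation":[0,0,0],"twist":[0,0,0.01],"grip":-0.3},{"translation":[0,0,0],"twist":[0,0,0.01],"grip":-0.3}]' >/dev/null
python3 s.py 523.5 -28.7 37
```

```text
t 22.55 pos [524.4 -27.6  37.5] yaw 54.66 z [ 8.e-04 -4.e-04 -1.e+00] F [-0.9 -0.2 -1.3] T [-0.15  0.13  0.9 ] open 58.6 q6 0.47
tool shift [-1.4 -0.2  0.5] ztilt in tool (twist x,y) [ 0.00092273 -0.00013305]
```

The moment held at 0.9–1.26 N m for about a second while the pads slipped on the ring. Now I'll release and rise, then check the key and barrel.

```bash
python3 -m pendant '[{"translation":[0,0,0],"twist":[0,0,0],"grip":-0.3},{"translation":[0,0,0],"twist":[0,0,0],"grip":-0.3},{"translation":[0,0,0],"twist":[0,0,0],"grip":0.5},{"translation":[0,0,0],"twist":[0,0,0],"grip":0.55},{"translation":[0,0,0],"twist":[0,0,0],"grip":0.55},{"translation":[0,0,-20],"twist":[0,0,0],"grip":0.55},{"translation":[0,0,-40],"twist":[0,0,0],"grip":0.55},{"translation":[0,0,-40],"twist":[0,0,0],"grip":0.55},{"translation":[0,0,-40],"twist":[0,0,0],"grip":0.55},{"translation":[40,0,0],"twist":[0,0,0],"grip":0.55}]' >/dev/null
python3 s.py
python3 - <<'E'
from h import *; import m
ps=[]
for n in ("wrist","scene","side"):
    p,d,i=grab(n); X=cloud(d,i); print(n)
    w=(d>0)&(X[...,0]>.48)&(X[...,0]<.6)&(X[...,1]>-.08)&(X[...,1]<.1)
    m.clus(X,w&(X[...,2]>.078)&(X[...,2]<.1),"key/barrel")
    m.clus(X,w&(X[...,2]>.089)&(X[...,2]<.1),"tab")
    m.clus(X,w&(X[...,2]>.045)&(X[...,2]<.077)&(X[...,1]>.04),"fork")
    if n=="wrist":ps.append(cv2.resize(p[180:420,200:520],(400,300)))
    if n=="scene":ps.append(cv2.resize(p[190:290,250:383],(400,300),interpolation=2))
save("c4.png",np.hstack(ps))
E
```

```text
t 23.55 pos [545.1   1.4 181.3] yaw 54.09 z [-0.004  -0.0014 -1.    ] F [ 2.2 -0.1  0.5] T [-0.02 -0.01  0.05] open 72.0 q6 0.54
wrist
key/barrel [310 236] 3045 c mm [536.8   9.1] size [119.2  38.6] ang 70.0 zmax [80.3 82.9 94.2]
tab [299 228] 457 c mm [539.3  20.7] size [28.   9.3] ang 71.5 zmax [91.5 93.4 94.9]
fork [300 180] 394 c mm [561.2  50. ] size [25.2 14.9] ang 72.0 zmax [53.7 74.3 76.1]
fork [271 187] 325 c mm [537.3  57.2] size [12.  14.4] ang 72.5 zmax [62.4 74.4 75.8]
scene
key/barrel [320 238] 595 c mm [534.1  10.2] size [117.7  41.1] ang 75.9 zmax [79.1 83.9 95.6]
tab [326 238] 85 c mm [540.3  20.5] size [27.4 11.4] ang 68.1 zmax [90.1 93.9 96.4]
fork [344 255] 149 c mm [557.6  53.3] size [25.1 29.3] ang 22.4 zmax [47.7 69.4 76.9]
side
key/barrel [333 240] 470 c mm [541.7   8.6] size [119.1  41.2] ang 65.3 zmax [79.4 83.1 95.4]
tab [328 239] 71 c mm [540.7  21.8] size [28.   9.6] ang 73.3 zmax [89.4 93.3 96.2]
fork [316 260] 255 c mm [551.4  54.8] size [41.9 28.3] ang 1.7 zmax [46.4 65.2 76.6]
```

View pics/c4.png

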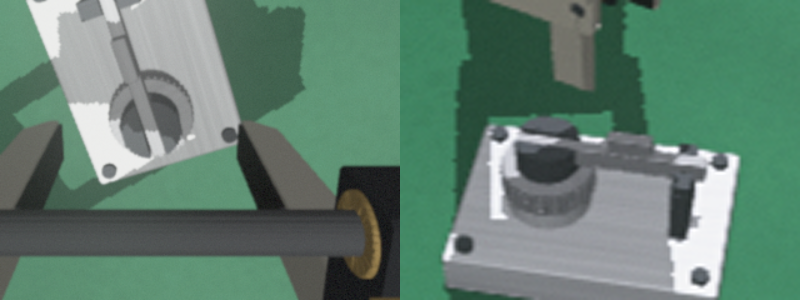

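The last view shows the key lying in slot and fork, with the tab at wrist-crop pixel (122,55). Tab top is at 93.4–94 mm, the key lies within about 0.02 rad of the fork line, and the gripper is clear. Handing in.

```bash
python3 -c "
from plant import robot
print(robot.close_job())"
```

```text
the job is handed in; nothing more can be done
None
```

The key is fitted and the lock ring is tightened. I handed the job in about 24 s into the 64 s allowed; it gave no verdict.

- **Key:** I put the larger key's long end into the smaller housing's slot, turned the barrel about 0.11 rad into line with the fork and let it down home. No noticeable force showed on the way.
- **Ring:** I turned it clockwise about 1.1 rad until it jammed. The wrist moment rose from about 0.1 N m to 1.26 N m, then stood at 0.9 N m a second later while the pads slipped on the ring. That is within the hand-tight range.
- **Last checks:**
  - The tab top measured 93.4–93.9 mm against the expected 94 mm.
  - The tab position measured 1–2 mm from the expected seat, depending on the camera.
  - The key's line was about 0.02 rad clockwise of the fork's, consistent with taking up the fork's play. The coarser scene and side camera angles scattered by a few degrees around it.
- **Not checked directly:** the ring's angle and the key-to-fork force. Both are inferred from the jam moment, which puts the force at roughly 10–15 N. I did not re-measure the tray and modules at the end, but the arm never went near them.

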